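# Find the wound choke by weight and present it over the inspection mirror

### The arm

A 6-joint arm with a two-finger parallel gripper is mounted at the origin on the work surface; the furniture and walls round the work are solid. World frame = base frame: x ahead of the robot, y to its left, z up, the work surface at z = 0. Lengths are in m, angles in rad, forces in N, time in s.
With the tool pointing down it reaches from about 0.35 to 0.775 m from the base axis. Payload 5.5 kg.
Tool frame: the origin (TCP) lies at the very end of the fingers, on their centre line; the grasp point (between the pads) lies 19 mm behind it; z points along the fingers, y is the line along which they close (so a half turn about z gives the same grasp; the last joint's range is limited). The gripper opens to 85 mm and grips with 20 to 120 N. Pads are 22 mm wide; open, the fingers measure 114 mm over their backs; the gripper's body (76 mm by 85 mm) begins 54 mm behind the grasp point. The pads swing forward as they close: fully open they stand 13 mm farther back than shut.
Start: joints at [-1.316, 0.313, 0.046, 1.304, 0, 1.431], TCP at [0.221, -0.531, 0.194] pointing down, gripper open.
Joint ranges: [-2.76, 2.76], [-0.86, 1.69], [-1.03, 1.26], [-2.2, 2.34], [-1.47, 1.5], [-3.14, 3.14]. Speed limits (rad/s): [2.57, 2.57, 3.14, 3.14, 3.14, 3.14].

### API

Orientations are given as a unit quaternion [w, x, y, z].
In Python, from workcell import env gives the robot as it stands. The module is installed in compiled form; this text tells all that it offers.
- The arm moves only by the tool jog_arm, never from a script. Its arguments are lists of equal length, an entry for each row: "gripper": the opening, from 0 (shut) to 1 (fully open); "offset": the shift along the world's x, y, z in cm, a list of three; "twist": the turn about the world's z in degrees. In form: {"gripper": [gripper, ...], "offset": [[dx, dy, dz], ...], "twist": [twist, ...]}. A call has exactly 8 rows; each row is the pose to reach, as a shift and turn from the pose commanded when the call began; what a row does not reach only later rows make up. A row lasts 1/8 s, in which the tool goes at most 62.5 mm and 10.7 degrees, less where a joint would pass 70% of its speed; a pose out of reach is approached as far as the arm can. A call with a gripper value outside its range is refused whole. The fingers move at their own pace and stop on an object; "squeeze" is the grip in N (left out, the last holds). Time passes only in rows, so rows that repeat a pose let the fingers close, or fill a call up. It gives the time, the measured TCP pose, the force, the opening and the grip force at its end, in the units of the state.
- env.get_state(): the state, without advancing time (a new reading comes with each control period).
- env.read_camera(name): name is "scene" or "top" or "wrist"; returns a dict with "image" (420x560x3 uint8, red, green, blue), "z_map" (420x560 float32, m along the optical axis (not along the pixel's ray), 0 where there is no reading), "fovy" (degrees; the focal length in pixels is half the picture's height over the tangent of half this angle, whatever the lens; pixels are square), "cx", "cy" (the principal point, pixels), "cam_to_world" (4x4, takes a point from camera to world coordinates). Camera axes: x right, y up, looking along -z (the intrinsics and any distortion apply to the point x, -y, -z); pixel columns grow to the right and rows downward; lengths in m; the calibration is good to about 2 mm. A picture is of the moment at which its call begins.
- env.hand_in(): hands the job in; it is judged then, once.
The state is a dict: "clock": time; "joint_pos": joint angles; "qvel": joint speeds; "tau": joint torques, N m; "tcp_pos": TCP position; "orientation": TCP orientation; "wrist_force": force on the tool from outside, world axes, zero at the start; "ft_torque": the same for the moment, N m; "finger_gap": finger opening in m; "grip_force": force on a finger pad.
Only numpy, scipy, OpenCV 4.12 (cv2) and the standard library are available. Lean on these libraries where they do the work, as an engineer would, in place of code of your own. Each camera call takes 0.05 s, during which the arm holds its last target. There are 200 camera calls.

### The job

An empty can has got mixed up with a finished choke and the two look alike: lift the left can a few centimetres clear of its pad to feel its weight, stand it back in the middle of its pad and let go, then lift the right can clear in the same way. Finish holding the heavier of the two in the gripper, still and upright, centred over the inspection mirror with its underside about 5 to 10 cm above the mirror's upper edge, while the lighter one stands released in the middle of its own pad. Do not tip the cans over, and leave the other things on the bench where they are.

Things in the scene. Friction and masses are not known exactly. Their poses are not given: they have to be found in the camera images.
- can_left: the left of two identical-looking closed aluminium cans, 50 mm in diameter (lid rim 53), 62 mm high, two brass studs on the lid up to 69 mm, upright on the left pad. Either may be the finished choke (0.37 to 0.64 kg); the other is empty (0.12 to 0.21 kg). Contents shift 2 mm inside. Pinch the side wall from above, 25 to 50 mm above the underside. Origin: centre of the underside; z up its axis
- can_right: the right of two identical-looking closed aluminium cans, 50 mm in diameter (lid rim 53), 62 mm high, two brass studs on the lid up to 69 mm, upright on the right pad. Either may be the finished choke (0.37 to 0.64 kg); the other is empty (0.12 to 0.21 kg). Contents shift 2 mm inside. Pinch the side wall from above, 25 to 50 mm above the underside. Origin: centre of the underside; z up its axis
- pad_left: fixed round black rubber pad, the left one as seen by the robot (larger y), 84 mm in diameter, 6 mm thick, home of the left can. Origin: centre of its underside, on the bench
- pad_right: fixed round black rubber pad, the right one as seen by the robot (smaller y), 84 mm in diameter, 6 mm thick, home of the right can. Origin: centre of its underside, on the bench
- mirror_face (a point): centre of the face of a fixed inspection mirror, 84 x 92 mm, tilted towards the robot on a dark steel foot 90 x 92 mm, to the right of both pads. The point is 37 mm above the bench over the foot's middle; the mirror's upper edge is 58 mm above the bench. It may be turned a little about the vertical
- mirror: the inspection mirror with its foot (see the face). Origin: centre of the foot's underside, on the bench
- tweezers: dark tweezers, 119 mm long, 9 mm high, lying between the two pads. A bystander: leave it. Origin: centre of its underside
- screwdriver: small blue screwdriver, 138 mm long, 19 mm high, lying behind the gap between the right pad and the mirror. A bystander: leave it. Origin: centre of its underside
- flux_bottle: small bottle with a red needle cap, 34 mm in diameter, 108 mm high, standing behind the work. A bystander: leave it. Origin: centre of its underside
- solder_reel: solder reel standing on its flange, 57 mm in diameter, 38 mm high, behind the work. A bystander: leave it. Origin: centre of its underside
- tape: black roll of tape lying flat, 62 mm across, 19 mm high, behind the work. A bystander: leave it. Origin: centre of its underside
- hex_keys: folding hex key set, red, 95 x 28 x 23 mm, behind the work. A bystander: leave it. Origin: centre of its underside

How it is judged:
By the outcome, as a careful person would: the job done as asked, in the order asked, and still so for the second after the job is handed in, while the arm keeps its last pose, push and grip.
It also fails if it takes over 72 s, if anything falls off the work surface, if the arm or the gripper's body presses on something with over 40 N, if the wrist force passes 120 N, or if a joint passes its speed limit or range.

## Working session

There is one attempt and no reset: what is moved stays moved. The work goes in short steps, Python scripts to look and compute and a tool call to move; the robot and the scene stay as the last step left them, time stands still between calls to the robot, and variables do not carry over. Pictures are saved under pics/ and viewed, at most 10 in all, crops included, and the job is handed in when it is done.

Besides the shell and the picture viewer there is one more tool, called by a JSON object that holds its "fn" and its "kwargs", one argument or row to a line. jog_arm: Moves the arm, as the interface text tells. Its arguments: {"type":"object","properties":{"gripper":{"type":"array"},"offset":{"type":"array"},"twist":{"type":"array"},"squeeze":{"type":"number"}},"required":["gripper","offset","twist"]}

```bash
mkdir -p pics
cat > h.py <<'E'
import numpy as np, cv2
from workcell import env
def shot(n):
    c=env.read_camera(n); c['f']=c['image'].shape[0]/2/np.tan(np.radians(c['fovy'])/2); return c
def cloud(c):
    z=c['z_map']; v,u=np.indices(z.shape)
    p=np.stack([(u-c['cx'])/c['f']*z,-(v-c['cy'])/c['f']*z,-z,np.ones_like(z)],-1)
    w=(p@np.array(c['cam_to_world']).T)[...,:3]; w[z==0]=np.nan; return w
def ray(c,u,v,h):
    M=np.array(c['cam_to_world']); d=M[:3,:3]@[(u-c['cx'])/c['f'],-(v-c['cy'])/c['f'],-1]; o=M[:3,3]
    return o+d*(h-o[2])/d[2]
def save(c,n): cv2.imwrite(f'pics/{n}.png',c['image'][...,::-1])
E
python3 - <<'E'
from h import *
np.set_printoptions(precision=4,suppress=True)
for n in('top','scene'):
    c=shot(n); save(c,n+'1'); print(n,{k:c[k] for k in c if k not in('image','z_map')})
    w=cloud(c)
    m=((w[...,2]>.055)&(w[...,2]<.1)).astype(np.uint8)
    k,l,s,ce=cv2.connectedComponentsWithStats(m)
    for i in range(1,k):
        if s[i,4]>60:
            q=w[l==i]; print(s[i],ce[i],q.min(0),q.max(0),np.median(q,0))
print(env.get_state())
E
```

```text
top {'fovy': 52.59945035625971, 'cx': 272.9695425031049, 'cy': 208.48711916555592, 'cam_to_world': array([[-0.0158,  0.993 , -0.1173,  0.5191],
       [-0.9992, -0.0113,  0.0389, -0.0045],
       [ 0.0373,  0.1178,  0.9923,  1.0002],
       [ 0.    ,  0.    ,  0.    ,  1.    ]]), 'f': np.float64(424.9078425635797)}
[   0    0   74   57 2761] [30.8964 26.1956] [0.9848 0.4124 0.055 ] [1.1236 0.5611 0.1   ] [1.041  0.4978 0.0938]
[131   0  10  20  92] [135.0217   7.1522] [1.0793 0.2605 0.0551] [1.1209 0.278  0.0833] [1.0988 0.2697 0.0745]
[314  22  16  95 370] [323.0243  66.9703] [ 0.8327 -0.1672  0.055 ] [ 1.0522 -0.1408  0.0999] [ 0.9524 -0.1607  0.0788]
[510  23  18  14 110] [517.7182  30.0455] [ 1.0394 -0.6333  0.055 ] [ 1.0558 -0.6191  0.0997] [ 1.044  -0.6232  0.0782]
[270  24  10  95 181] [274.9779  66.1768] [ 0.8321 -0.0573  0.0556] [ 1.047  -0.0398  0.0999] [ 0.9563 -0.0504  0.0796]
[ 75  73  15  23 101] [82.0495 84.9208] [0.8925 0.3719 0.055 ] [0.9424 0.3969 0.0993] [0.9067 0.3788 0.0786]
[ 49  74  32  34 497] [63.3702 88.9598] [0.8637 0.3771 0.0552] [0.9304 0.4469 0.1   ] [0.
[... 2915 characters left out ...]
6.6352] [ 0.0625 -0.2514  0.055 ] [ 0.1739 -0.1544  0.0753] [ 0.1019 -0.1918  0.0618]
[ 300  357  128   63 3176] [364.8929 392.4994] [0.1043 0.0312 0.0572] [0.2111 0.2261 0.1   ] [0.1753 0.1162 0.0907]
{'clock': 0.1, 'joint_pos': array([-1.3156,  0.314 ,  0.0451,  1.3036,  0.    ,  1.4312]), 'qvel': array([-0.    , -0.0017,  0.0013, -0.0011,  0.0016,  0.0012]), 'tau': array([  0.0013, -48.1727,  29.9243,   0.0127,  -0.0002,  -0.    ]), 'tcp_pos': array([ 0.221 , -0.5303,  0.1936]), 'orientation': array([-0.0008,  0.9806,  0.1961, -0.    ]), 'wrist_force': array([-0.4859, -0.7366, -0.4023]), 'ft_torque': array([-0.0078,  0.015 , -0.0549]), 'grip_force': 0.0, 'finger_gap': 0.08547495042669101}
```

View pics/top1.png

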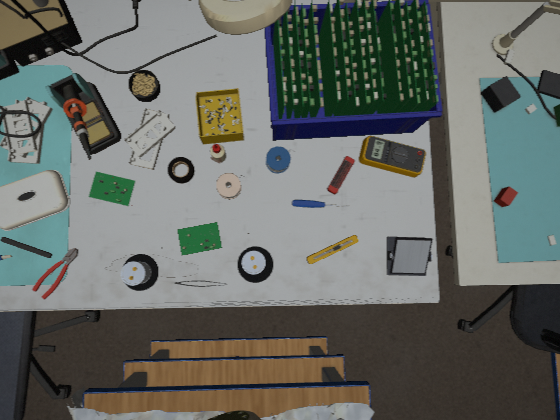

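View pics/scene1.png

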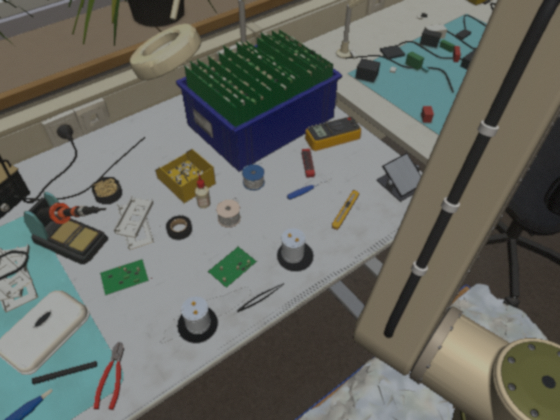

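Run:
```python
from h import *
np.set_printoptions(precision=4,suppress=True)
for n in('top','scene'):
    c=shot(n); w=cloud(c); g=c['image'].max(2)
    for nm,x,y in(('L',.4935,.2635),('R',.512,.005)):
        near=np.hypot(w[...,0]-x,w[...,1]-y)<.07
        m=(near&(g<60)&(w[...,2]<.02)).astype(np.uint8)
        k,l,s,ce=cv2.connectedComponentsWithStats(m); m=(l==1+np.argmax(s[1:,4])).astype(np.uint8)
        ct=max(cv2.findContours(m,0,1)[0],key=cv2.contourArea)[:,0]
        P=np.array([ray(c,u,v,.006)[:2] for u,v in cv2.convexHull(ct)[:,0]])
        (a,b),r=cv2.minEnclosingCircle((P*1000).astype(np.float32)); 
        e=cv2.fitEllipse((P*1000).astype(np.float32))
        print(n,nm,a,b,r,e,'zmed',np.nanmedian(w[m>0][:,2]))
        lid=near&(w[...,2]>.055)&(w[...,2]<.066)
        print('  lid',cv2.minEnclosingCircle((w[lid][:,:2]*1000).astype(np.float32)),np.percentile(w[lid],[2,98],axis=0).mean(0))
    R=(w[...,0]>.44)&(w[...,0]<.62)&(w[...,1]<-.29)&(w[...,1]>-.42)
    for lo,hi in((.012,.065),(.05,.065),(.03,.044)):
        q=w[R&(w[...,2]>lo)&(w[...,2]<hi)]; print('mirror',lo,len(q),q.min(0),q.max(0),cv2.minAreaRect((q[:,:2]*1000).astype(np.float32)))
    b=w[R&(g<75)&(w[...,2]<.02)]; print('foot dark',b.min(0),b.max(0),cv2.minAreaRect((b[:,:2]*1000).astype(np.float32)))
    i=cv2.resize(c['image'][215:295,370:450] if n=='top' else c['image'][130:210,360:440],(480,480)); cv2.imwrite(f'pics/m_{n}.png',i[...,::-1])
a=cv2.imread('pics/m_top.png');b=cv2.imread('pics/m_scene.png');cv2.imwrite('pics/m.png',cv2.resize(np.hstack([a,b]),(800,400)))
```

```text
top L 493.9789123535156 263.5467834472656 41.30968475341797 ((494.0153503417969, 264.0583801269531), (80.25385284423828, 82.05055236816406), 74.20849609375) zmed 0.0065834987679181944
  lid ((493.47271728515625, 264.1832275390625), 26.0098934173584) [0.4949 0.262  0.0613]
top R 507.4102783203125 1.0172173976898193 41.20813751220703 ((507.4093933105469, 0.4672509729862213), (79.78850555419922, 81.944580078125), 90.05223083496094) zmed 0.006427485541026456
  lid ((512.4782104492188, 5.1620893478393555), 26.2950496673584) [0.5127 0.004  0.0647]
mirror 0.012 1402 [ 0.4794 -0.4019  0.0123] [ 0.5631 -0.3057  0.0624] ((521.0706176757812, -353.8074035644531), (96.17426300048828, 83.72290802001953), 89.70620727539062)
mirror 0.05 350 [ 0.5375 -0.3967  0.0501] [ 0.5631 -0.3129  0.0624] ((549.781494140625, -354.69696044921875), (83.2973861694336, 24.05341339111328), 87.16278076171875)
mirror 0.03 480 [ 0.4927 -0.4019  0.03  ] [ 0.5411 -0.3057  0.044 ] ((515.8212280273438, -353.02764892578125), (95.72091674804688, 42.6835823059082), 84.44561767578125)
foot dark [ 0.4756 -0.3976  0.0038] [ 0.5656
[... 647 characters left out ...]
64) [0.5109 0.0047 0.0607]
mirror 0.012 1081 [ 0.4808 -0.4025  0.0123] [ 0.5639 -0.3063  0.0612] ((521.9364624023438, -354.44073486328125), (96.09712982177734, 82.29849243164062), 88.31291198730469)
mirror 0.05 218 [ 0.535  -0.3976  0.05  ] [ 0.5639 -0.313   0.0612] ((549.1260986328125, -355.11126708984375), (84.42724609375, 27.903301239013672), 88.31291198730469)
mirror 0.03 370 [ 0.4978 -0.4025  0.03  ] [ 0.5501 -0.3063  0.0439] ((519.2081909179688, -354.0593566894531), (95.29739379882812, 49.06623077392578), 80.18846893310547)
foot dark [ 0.4549 -0.4197 -0.7722] [ 0.62   -0.2901  0.0199] ((536.8551025390625, -354.4884033203125), (128.32818603515625, 165.81822204589844), 89.11183166503906)
```

View pics/m.png

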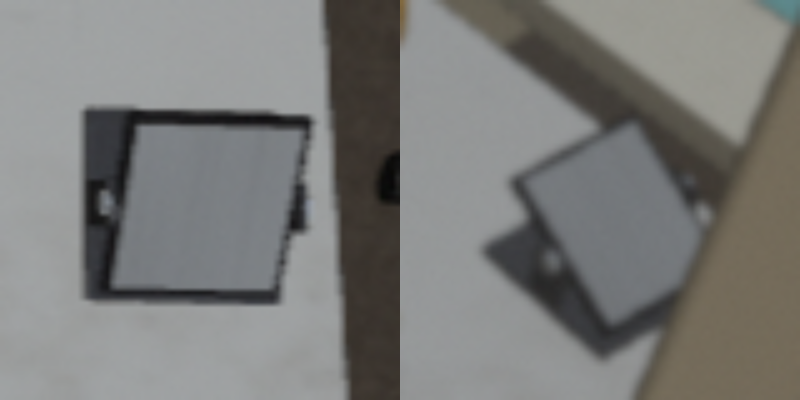

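{"fn": "jog_arm", "kwargs": {
  "gripper": [1,1,1,1,1,1,1,1],
  "offset": [
    [5,5,2],
    [9,11,2],
    [13,16,2],
    [18,21,2],
    [22,27,2],
    [26,33,2],
    [26,37,2],
    [26,37,2]
  ],
  "twist": [9,18,27,36,45,54,63,67]
}}

```text
clock: 1.2
tcp_pos: [0.4817, -0.1575, 0.2143]
orientation: [-0.0, 0.707, 0.707, 0.0]
wrist_force: [-0.3, -0.6, 0.1]
finger_gap: 0.0854
grip_force: 0.0
```

{"fn": "jog_arm", "kwargs": {
  "gripper": [1,1,1,1,1,1,1,1],
  "offset": [
    [0,6,0],
    [0,12,0],
    [0,18,0],
    [0,24,0],
    [0,30,0],
    [0,36,0],
    [1,42,0],
    [1,42.5,0]
  ],
  "twist": [0,0,0,0,0,0,0,0]
}}

```text
clock: 2.2
tcp_pos: [0.4909, 0.2677, 0.2137]
orientation: [-0.0, 0.708, 0.707, 0.0]
wrist_force: [-0.0, -0.7, 0.4]
finger_gap: 0.0856
grip_force: 0.0
```

Run:
```python
from h import *
c=shot('wrist'); save(c,'w1'); w=cloud(c); z=w[...,2]
lid=(z>.055)&(z<.068)&(np.hypot(w[...,0]-.4935,w[...,1]-.264)<.05)
print(lid.sum(),cv2.minEnclosingCircle((w[lid][:,:2]*1000).astype(np.float32)),np.percentile(w[lid],[1,99],axis=0))
print(env.get_state()['tcp_pos'])
```

```text
1991 ((493.87921142578125, 262.67633056640625), 26.342525482177734) [[0.46942174 0.23901688 0.06387108]
 [0.51865096 0.28760687 0.06784091]]
[0.49065104 0.2663303  0.21369497]
```

View pics/w1.png

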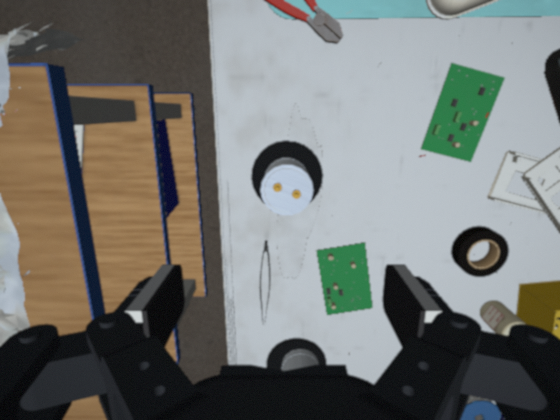

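{"fn": "jog_arm", "kwargs": {
  "gripper": [1,1,1,1,1,1,1,1],
  "offset": [
    [0.3,0,-3],
    [0.3,0,-6],
    [0.3,0,-9],
    [0.3,0,-11],
    [0.3,0,-11.5],
    [0.3,0,-11.5],
    [0.3,0,-11.5],
    [0.3,0,-11.5]
  ],
  "twist": [0,0,0,0,0,0,0,0]
}}

```text
clock: 3.25
tcp_pos: [0.4948, 0.2643, 0.1004]
orientation: [0.0, 0.709, 0.705, 0.001]
wrist_force: [-0.5, 0.3, -0.6]
finger_gap: 0.0855
grip_force: 0.0
```

{"fn": "jog_arm", "kwargs": {
  "gripper": [1,1,1,1,1,1,1,1],
  "offset": [
    [-0.1,0,-2],
    [-0.1,0,-4],
    [-0.1,0,-5.5],
    [-0.1,0,-6.6],
    [-0.1,0,-7.2],
    [-0.1,0,-7.2],
    [-0.1,0,-7.2],
    [-0.1,0,-7.2]
  ],
  "twist": [0,0,0,0,0,0,0,0],
  "squeeze": 50
}}

```text
clock: 4.25
tcp_pos: [0.4936, 0.2643, 0.028]
orientation: [0.0, 0.709, 0.705, 0.001]
wrist_force: [0.1, -0.0, -1.1]
finger_gap: 0.0856
grip_force: 0.0
```

{"fn": "jog_arm", "kwargs": {
  "gripper": [0.8,0.7,0.6,0.5,0.4,0.3,0.3,0.3],
  "offset": [
    [0,0,0],
    [0,0,0],
    [0,0,0],
    [0,0,0],
    [0,0,0],
    [0,0,0],
    [0,0,0],
    [0,0,0]
  ],
  "twist": [0,0,0,0,0,0,0,0]
}}

```text
clock: 5.25
tcp_pos: [0.492, 0.265, 0.0309]
orientation: [-0.001, 0.709, 0.705, 0.001]
wrist_force: [-10.7, -0.7, 26.6]
finger_gap: 0.0262
grip_force: 13.3
```

Run:
```python
from h import *
c=shot('scene');d=shot('wrist')
a=cv2.resize(c['image'][240:380,110:300],(400,295));b=cv2.resize(d['image'],(400,300))[:295]
cv2.imwrite('pics/g1.png',np.hstack([a,b])[...,::-1]); print(env.get_state())
```

```text
{'clock': 5.35, 'joint_pos': array([ 3.49281958e-01,  3.83703578e-01, -2.71604193e-01,  9.14924643e-01,
        1.79485724e-03,  1.92580726e+00]), 'qvel': array([ 4.57335652e-04, -7.86841642e-04, -1.33627010e-03,  6.24237394e-04,
        7.93686404e-05, -2.73632101e-04]), 'tau': array([-2.29583524e+00, -3.54731476e+01,  2.36798483e+01, -4.84309226e+00,
       -8.39545894e-01, -1.33396653e-02]), 'tcp_pos': array([0.49196097, 0.26496441, 0.03093004]), 'orientation': array([-6.96138876e-04,  7.09128883e-01,  7.05078252e-01,  6.32667197e-04]), 'wrist_force': array([-11.02760335,  -1.06110539,  26.43115092]), 'ft_torque': array([-0.20019392,  2.41958428,  0.02898668]), 'grip_force': 13.247747048735619, 'finger_gap': 0.025861450614804136}
```

View pics/g1.png

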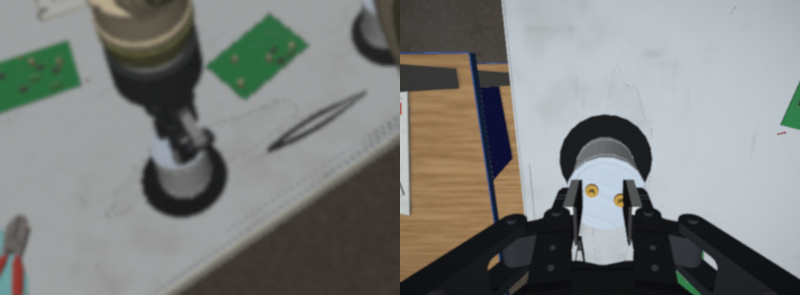

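Run:
```python
from h import *
np.set_printoptions(precision=3,suppress=True,linewidth=200)
c=shot('wrist'); w=cloud(c); g=c['image'].max(2); z=w[...,2]
lid=(z>.05)&(z<.08)&(g>140)&(np.hypot(w[...,0]-.4935,w[...,1]-.264)<.05)
q=w[lid]; print('lid',len(q),np.percentile(q,[1,50,99],axis=0)); 
A=np.c_[q[:,:2],np.ones(len(q))]; print('tilt',np.linalg.lstsq(A,q[:,2],rcond=None)[0])
for col in (440,575-400,586-400,630-400,645-400):
    pass
for r in range(170,250,8):
    v=int(r*1.4); print(r,[tuple(np.round(w[v,int(u*1.4)],3)) for u in (168,176,182,226,232,240)])
for n in('scene','top'):
    s=shot(n); W=cloud(s); m=(np.hypot(W[...,0]-.493,W[...,1]-.264)<.06)&(W[...,2]>.03)
    gg=s['image'].max(2)
    for lo in np.arange(.03,.14,.01):
        k=m&(W[...,2]>=lo)&(W[...,2]<lo+.01)
        if k.sum()>3: print(n,round(lo,2),k.sum(),W[k].min(0),W[k].max(0),int(np.median(gg[k])))
```

```text
lid 6374 [[0.473 0.238 0.064]
 [0.493 0.268 0.066]
 [0.516 0.288 0.074]]
tilt [ 0.006 -0.001  0.063]
170 [(np.float64(0.46), np.float64(0.257), np.float64(0.005)), (np.float64(0.475), np.float64(0.28), np.float64(0.066)), (np.float64(0.478), np.float64(0.28), np.float64(0.066)), (np.float64(0.507), np.float64(0.279), np.float64(0.064)), (np.float64(0.51), np.float64(0.28), np.float64(0.067)), (np.float64(0.525), np.float64(0.257), np.float64(0.005))]
178 [(np.float64(0.46), np.float64(0.249), np.float64(0.006)), (np.float64(0.475), np.float64(0.275), np.float64(0.067)), (np.float64(0.478), np.float64(0.274), np.float64(0.065)), (np.float64(0.507), np.float64(0.274), np.float64(0.066)), (np.float64(0.51), np.float64(0.274), np.float64(0.066)), (np.float64(0.516), np.float64(0.274), np.float64(0.067))]
186 [(np.float64(0.469), np.float64(0.269), np.float64(0.067)), (np.float64(0.476), np.float64(0.275), np.float64(0.08)), (np.float64(0.479), np.float64(0.272), np.float64(0.074)), (np.float64(0.505), np.float64(0.275), np.float64(0.08)), (np.float64(0.509), np.float64(0.275), np.float64
[... 3216 characters left out ...]
34 0.249 0.14 ] [0.48  0.282 0.149] 34
top 0.03 26 [0.47  0.238 0.03 ] [0.516 0.255 0.04 ] 59
top 0.04 28 [0.471 0.239 0.04 ] [0.516 0.255 0.05 ] 59
top 0.05 15 [0.482 0.238 0.051] [0.512 0.247 0.06 ] 100
top 0.06 212 [0.47  0.238 0.061] [0.519 0.269 0.07 ] 179
top 0.07 37 [0.466 0.238 0.07 ] [0.519 0.265 0.08 ] 135
top 0.08 16 [0.465 0.254 0.081] [0.517 0.26  0.09 ] 22
top 0.09 12 [0.472 0.254 0.091] [0.511 0.257 0.1  ] 48
top 0.1 7 [0.474 0.254 0.102] [0.521 0.259 0.109] 36
top 0.11 38 [0.451 0.251 0.111] [0.533 0.264 0.12 ] 23
top 0.12 93 [0.443 0.251 0.12 ] [0.541 0.27  0.13 ] 39
top 0.13 48 [0.437 0.248 0.13 ] [0.547 0.266 0.14 ] 17
top 0.14 53 [0.434 0.248 0.14 ] [0.55  0.267 0.15 ] 18
```

{"fn": "jog_arm", "kwargs": {
  "gripper": [0.3,0.33,0.38,0.42,0.42,0.42,0.42,0.42],
  "offset": [
    [0,0,0.3],
    [0,0,0.4],
    [0,0,0.4],
    [0,0,0.4],
    [0,0,0.5],
    [0,0,1],
    [0,0,2],
    [0,0,4]
  ],
  "twist": [0,0,0,0,0,0,0,0]
}}

```text
clock: 6.5
tcp_pos: [0.4927, 0.264, 0.0677]
orientation: [-0.0, 0.709, 0.705, -0.001]
wrist_force: [0.9, 0.8, -0.6]
finger_gap: 0.0357
grip_force: 0.0
```

{"fn": "jog_arm", "kwargs": {
  "gripper": [0.5,0.62,0.62,0.62,0.62,0.62,0.62,0.62],
  "offset": [
    [0,0,3],
    [0,0,6],
    [0,0,9],
    [0,0,9],
    [0,0,9],
    [0,0,9],
    [0,0,9],
    [0,0,9]
  ],
  "twist": [0,0,0,0,0,0,0,0]
}}

```text
clock: 7.5
tcp_pos: [0.4928, 0.2641, 0.1568]
orientation: [-0.0, 0.709, 0.705, -0.0]
wrist_force: [-0.2, -0.0, 0.1]
finger_gap: 0.053
grip_force: 0.0
```

Run:
```python
from h import *
np.set_printoptions(precision=3,suppress=True,linewidth=200)
s=env.get_state(); t=s['tcp_pos']; print(t,s['finger_gap'],s['wrist_force'])
for n in('wrist','scene','top'):
    c=shot(n); w=cloud(c); g=c['image'].max(2); 
    if n=='wrist': save(c,'w2')
    lid=(w[...,2]>.055)&(w[...,2]<.069)&(np.hypot(w[...,0]-.4935,w[...,1]-.264)<.05)
    q=w[lid]
    if len(q)>20: print(n,'lid',cv2.minEnclosingCircle((q[:,:2]*1000).astype(np.float32)),np.median(q,0))
    m=(np.abs(w[...,0]-t[0])<.08)&(np.abs(w[...,1]-t[1])<.03)
    for lo in np.arange(.085,.25,.01):
        k=m&(w[...,2]>=lo)&(w[...,2]<lo+.01)
        if k.sum()>3: print(n,'rel z',round(lo-t[2],3),k.sum(),w[k].min(0)-t,w[k].max(0)-t)
```

```text
[0.493 0.264 0.157] 0.05302276780233915 [-0.198 -0.023  0.129]
wrist lid ((493.9098205566406, 262.9671936035156), 26.33767318725586) [0.494 0.264 0.066]
wrist rel z 0.038 519 [-0.039 -0.012  0.039] [0.039 0.011 0.048]
wrist rel z 0.048 1083 [-0.041 -0.012  0.048] [0.04  0.012 0.058]
wrist rel z 0.058 1365 [-0.04  -0.012  0.058] [0.04  0.011 0.068]
wrist rel z 0.068 1730 [-0.04  -0.012  0.068] [0.04  0.012 0.078]
wrist rel z 0.078 1967 [-0.058 -0.002  0.078] [0.058 0.014 0.088]
wrist rel z 0.088 9993 [-0.061 -0.014  0.088] [0.06  0.014 0.098]
scene lid ((493.7672424316406, 262.0810546875), 26.815397262573242) [0.491 0.265 0.067]
scene rel z 0.038 22 [-0.038 -0.01   0.04 ] [0.032 0.011 0.048]
scene rel z 0.048 51 [-0.041 -0.01   0.048] [0.032 0.011 0.058]
scene rel z 0.058 31 [-0.041 -0.005  0.058] [0.032 0.011 0.068]
scene rel z 0.068 18 [-0.034  0.006  0.068] [0.033 0.011 0.076]
scene rel z 0.078 17 [-0.056 -0.007  0.078] [0.034 0.013 0.088]
scene rel z 0.088 77 [-0.06  -0.012  0.089] [0.027 0.014 0.098]
top lid ((493.4210510253906, 263.7925109863281), 26.20966339111328) [0.493 0.263 0.067]
top rel z 0.048 33 [-0.04  -0.011  0.048] [0.039 0.002 0.057]
top rel z 0.058 26 [-0.041 -0.011  0.059] [ 0.039 -0.005  0.067]
top rel z 0.068 19 [-0.033 -0.011  0.068] [ 0.032 -0.007  0.078]
top rel z 0.078 27 [-0.047 -0.013  0.079] [ 0.044 -0.005  0.088]
top rel z 0.088 227 [-0.059 -0.013  0.088] [0.058 0.011 0.098]
```

View pics/w2.png

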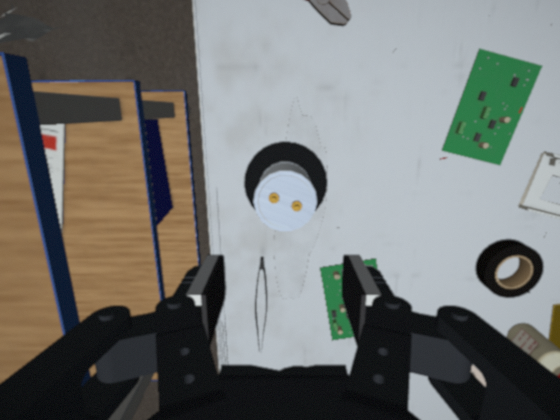

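{"fn": "jog_arm", "kwargs": {
  "gripper": [1,1,1,1,1,1,1,1],
  "offset": [
    [0.1,-0.1,0],
    [0.1,-0.1,-2],
    [0.1,-0.1,-5],
    [0.1,-0.1,-8],
    [0.1,-0.1,-11],
    [0.1,-0.1,-12.5],
    [0.1,-0.1,-13],
    [0.1,-0.1,-13]
  ],
  "twist": [0,0,0,0,0,0,0,0]
}}

```text
clock: 8.65
tcp_pos: [0.4946, 0.2634, 0.0279]
orientation: [0.0, 0.709, 0.705, 0.0]
wrist_force: [0.1, -0.4, 0.4]
finger_gap: 0.0857
grip_force: 0.0
```

{"fn": "jog_arm", "kwargs": {
  "gripper": [1,1,1,1,1,1,1,1],
  "offset": [
    [0,0,-0.5],
    [0,0,-1],
    [0,0,-1.5],
    [0,0,-2],
    [0,0,-2.5],
    [0,0,-3],
    [0,0,-3.4],
    [0,0,-3.4]
  ],
  "twist": [0,0,0,0,0,0,0,0]
}}

```text
clock: 9.65
tcp_pos: [0.4938, 0.2631, -0.007]
orientation: [-0.0, 0.709, 0.705, -0.0]
wrist_force: [-0.0, 0.3, 0.0]
finger_gap: 0.0856
grip_force: 0.0
```

Run:
```python
from h import *
np.set_printoptions(precision=3,suppress=True,linewidth=200)
s=env.get_state(); t=s['tcp_pos']; print(t,s['finger_gap'],s['wrist_force'])
for n in('wrist','scene','top'):
    c=shot(n); w=cloud(c)
    m=(np.abs(w[...,0]-t[0])<.065)&(np.abs(w[...,0]-t[0])>.032)&(np.abs(w[...,1]-t[1])<.02)
    for lo in np.arange(.015,.08,.01):
        k=m&(w[...,2]>=lo)&(w[...,2]<lo+.01)
        if k.sum()>3: print(n,'z',round(lo,3),k.sum(),w[k].min(0),w[k].max(0))
```

```text
[ 0.494  0.263 -0.007] 0.08562187175048243 [-0.009  0.302  0.006]
wrist z 0.035 175 [0.45  0.252 0.041] [0.537 0.273 0.045]
wrist z 0.045 1305 [0.437 0.251 0.045] [0.55  0.275 0.055]
wrist z 0.055 1781 [0.437 0.251 0.055] [0.55  0.274 0.065]
wrist z 0.065 2041 [0.437 0.251 0.065] [0.55  0.275 0.075]
wrist z 0.075 1574 [0.43  0.262 0.075] [0.558 0.276 0.085]
scene z 0.045 10 [0.438 0.256 0.048] [0.451 0.274 0.054]
scene z 0.055 8 [0.437 0.268 0.057] [0.45  0.274 0.064]
scene z 0.065 6 [0.444 0.271 0.068] [0.45  0.274 0.073]
top z 0.045 9 [0.446 0.253 0.046] [0.547 0.258 0.054]
top z 0.055 19 [0.437 0.252 0.055] [0.549 0.258 0.065]
top z 0.065 11 [0.444 0.252 0.066] [0.542 0.254 0.074]
top z 0.075 6 [0.446 0.253 0.079] [0.551 0.257 0.083]
```

{"fn": "jog_arm", "kwargs": {
  "gripper": [1,0.9,0.8,0.7,0.65,0.6,0.5,0.4],
  "offset": [
    [0,0,-0.5],
    [0,0,-0.5],
    [0,0,-0.5],
    [0,0,-0.5],
    [0,0,-0.5],
    [0,0,-0.5],
    [0,0,-0.5],
    [0,0,-0.5]
  ],
  "twist": [0,0,0,0,0,0,0,0],
  "squeeze": 50
}}

```text
clock: 10.8
tcp_pos: [0.4943, 0.2632, -0.0112]
orientation: [0.0, 0.709, 0.705, 0.0]
wrist_force: [-2.1, -0.4, 4.4]
finger_gap: 0.05
grip_force: 51.7
```

{"fn": "jog_arm", "kwargs": {
  "gripper": [0.4,0.4,0.4,0.4,0.4,0.4,0.4,0.4],
  "offset": [
    [0,0,0.5],
    [0,0,1.2],
    [0,0,2],
    [0,0,3],
    [0,0,4],
    [0,0,4.5],
    [0,0,4.5],
    [0,0,4.5]
  ],
  "twist": [0,0,0,0,0,0,0,0]
}}

```text
clock: 11.8
tcp_pos: [0.4939, 0.2631, 0.0332]
orientation: [-0.0, 0.709, 0.705, -0.0]
wrist_force: [-0.9, -0.6, -6.3]
finger_gap: 0.0498
grip_force: 52.8
```

{"fn": "jog_arm", "kwargs": {
  "gripper": [0.4,0.4,0.4,0.4,0.4,0.4,0.4,0.4],
  "offset": [
    [0,0,0],
    [0,0,0],
    [0,0,0],
    [0,0,0],
    [0,0,0],
    [0,0,0],
    [0,0,0],
    [0,0,0]
  ],
  "twist": [0,0,0,0,0,0,0,0]
}}

```text
clock: 12.8
tcp_pos: [0.4942, 0.2632, 0.0334]
orientation: [0.0, 0.709, 0.705, 0.0]
wrist_force: [0.4, -0.2, -6.0]
finger_gap: 0.0502
grip_force: 52.8
```

```bash
cat > held.py <<'E'
from h import *
import sys
np.set_printoptions(precision=4,suppress=True,linewidth=200)
# can bottom and lid from the views, around the tool
W=[]
for n in('wrist','scene','top'):
    s=env.get_state(); t=s['tcp_pos']; W.append(s['wrist_force'])
    c=shot(n); w=cloud(c); g=c['image'].max(2)
    m=(np.hypot(w[...,0]-t[0],w[...,1]-t[1])<.033)&(w[...,2]>.012)&(w[...,2]<t[2]+.085)
    if m.sum()>5: print(n,m.sum(),'z',np.percentile(w[m][:,2],[1,99]))
    lid=m&(w[...,2]>t[2]+.066)&(g>120); q=w[lid]
    if len(q)>20: print('  lid',np.percentile(q,[1,50,99],axis=0),cv2.minEnclosingCircle((q[:,:2]*1000).astype(np.float32)))
print(t,s['finger_gap'],s['grip_force'],'F',np.mean(W,0),W,s['ft_torque'])
E
python3 held.py
```

```text
wrist 20895 z [0.0555 0.1173]
  lid [[0.4684 0.2445 0.1018]
 [0.4934 0.267  0.1103]
 [0.5186 0.2876 0.1171]] ((493.6114501953125, 269.3890380859375), 30.915876388549805)
scene 339 z [0.0506 0.1157]
  lid [[0.4722 0.2731 0.1079]
 [0.4941 0.28   0.1122]
 [0.5144 0.2881 0.1164]] ((494.52862548828125, 263.5129089355469), 27.319849014282227)
top 327 z [0.0533 0.1153]
  lid [[0.4724 0.2385 0.1029]
 [0.4926 0.247  0.112 ]
 [0.514  0.2544 0.1155]] ((492.5916748046875, 251.2117919921875), 22.29923439025879)
[0.4942 0.2632 0.0334] 0.050069451729121514 52.82401442527771 F [ 0.233   0.0861 -6.0898] [array([ 0.4274, -0.2133, -5.9552]), array([ 0.6887,  0.2655, -6.1462]), array([-0.4171,  0.206 , -6.1679])] [ 0.0098 -0.0328 -0.025 ]
```

{"fn": "jog_arm", "kwargs": {
  "gripper": [0.4,0.4,0.4,0.4,0.4,0.4,0.4,0.4],
  "offset": [
    [0,0.1,-1],
    [0,0.1,-2],
    [0,0.1,-3],
    [0,0.1,-3.6],
    [0,0.1,-4],
    [0,0.1,-4.3],
    [0,0.1,-4.5],
    [0,0.1,-4.5]
  ],
  "twist": [0,0,0,0,0,0,0,0]
}}

```text
clock: 13.95
tcp_pos: [0.4943, 0.2643, -0.0111]
orientation: [0.0, 0.709, 0.705, 0.0]
wrist_force: [-1.0, -0.6, -3.2]
finger_gap: 0.0496
grip_force: 52.9
```

{"fn": "jog_arm", "kwargs": {
  "gripper": [0.4,0.6,0.7,0.8,0.9,1,1,1],
  "offset": [
    [0,0,0],
    [0,0,0],
    [0,0,0],
    [0,0,0],
    [0,0,0],
    [0,0,0],
    [0,0,0],
    [0,0,0]
  ],
  "twist": [0,0,0,0,0,0,0,0]
}}

```text
clock: 14.95
tcp_pos: [0.4942, 0.2642, -0.0116]
orientation: [0.0, 0.709, 0.705, 0.0]
wrist_force: [0.4, 0.2, 0.3]
finger_gap: 0.0851
grip_force: 0.0
```

{"fn": "jog_arm", "kwargs": {
  "gripper": [1,1,1,1,1,1,1,1],
  "offset": [
    [0,0,2],
    [0,0,5],
    [0,0,9],
    [0,0,14],
    [0.5,-4,16],
    [1,-9,16],
    [1.8,-14,16],
    [1.8,-20,16]
  ],
  "twist": [0,0,0,0,0,0,0,0]
}}

```text
clock: 15.95
tcp_pos: [0.5127, 0.0629, 0.1486]
orientation: [0.0, 0.709, 0.705, 0.0]
wrist_force: [0.5, -0.6, 0.1]
finger_gap: 0.0851
grip_force: 0.0
```

{"fn": "jog_arm", "kwargs": {
  "gripper": [1,1,1,1,1,1,1,1],
  "offset": [
    [0,-4,0],
    [0,-6,0],
    [0,-6,0],
    [0,-6,0],
    [0,-6,-2],
    [0,-6,-4],
    [0,-6,-5],
    [0,-6,-5]
  ],
  "twist": [0,0,0,0,0,0,0,0]
}}

```text
clock: 16.95
tcp_pos: [0.5116, 0.005, 0.0979]
orientation: [-0.001, 0.709, 0.705, -0.0]
wrist_force: [0.4, -0.1, 0.1]
finger_gap: 0.0855
grip_force: 0.0
```

```bash
cat > look.py <<'E'
from h import *
np.set_printoptions(precision=4,suppress=True)
print(env.get_state()['tcp_pos'])
for n in('wrist','top','scene'):
    c=shot(n); w=cloud(c); g=c['image'].max(2)
    for nm,x,y in(('L',.4940,.2645),('R',.51,.003)):
        d=np.hypot(w[...,0]-x,w[...,1]-y); z=w[...,2]
        q=w[(d<.05)&(z>.055)&(z<.0695)&(g>110)]
        if len(q)>100: print(n,nm,'lid',len(q),np.array(cv2.minEnclosingCircle((q[:,:2]*1000).astype(np.float32))[0]),np.percentile(q[:,:2],[1,99],axis=0).mean(0)*1000,'z',np.median(q[:,2]))
        m=((d<.07)&(g<60)&(z<.012)&(z>.002)).astype(np.uint8)
        if m.sum()>200:
            P=w[m>0][:,:2]*1000; print('   pad',cv2.minEnclosingCircle(P.astype(np.float32)))
E
python3 look.py
```

```text
[0.5116 0.005  0.0979]
wrist R lid 4613 [512.6152   3.8374] [512.817    4.2531] z 0.06583561189508183
   pad ((507.3608703613281, 0.8730288743972778), 40.73583984375)
top L lid 407 [493.7918 264.7713] [493.4491 264.5092] z 0.06709407285909963
   pad ((493.94696044921875, 263.8952941894531), 41.36665344238281)
scene L lid 468 [493.7338 264.5886] [492.7974 263.9525] z 0.06714090683025264
   pad ((493.7481689453125, 265.6555480957031), 39.731544494628906)
scene R lid 361 [512.7144   3.5039] [512.0181   4.2459] z 0.06688147376781883
   pad ((507.40179443359375, 2.4081320762634277), 38.968379974365234)
```

{"fn": "jog_arm", "kwargs": {
  "gripper": [1,1,1,1,1,1,1,1],
  "offset": [
    [0.1,-0.1,-2],
    [0.1,-0.1,-4],
    [0.1,-0.1,-6],
    [0.1,-0.1,-8],
    [0.1,-0.1,-9.5],
    [0.1,-0.1,-10.5],
    [0.1,-0.1,-11],
    [0.1,-0.1,-11]
  ],
  "twist": [0,0,0,0,0,0,0,0]
}}

```text
clock: 18.1
tcp_pos: [0.5132, 0.0032, -0.0116]
orientation: [0.0, 0.709, 0.705, 0.0]
wrist_force: [0.4, 0.4, -0.7]
finger_gap: 0.0853
grip_force: 0.0
```

{"fn": "jog_arm", "kwargs": {
  "gripper": [0.9,0.8,0.7,0.65,0.6,0.5,0.4,0.4],
  "offset": [
    [0,0,0],
    [0,0,0],
    [0,0,0],
    [0,0,0],
    [0,0,0],
    [0,0,0],
    [0,0,0],
    [0,0,0]
  ],
  "twist": [0,0,0,0,0,0,0,0]
}}

```text
clock: 19.1
tcp_pos: [0.5133, 0.0032, -0.0112]
orientation: [0.0, 0.709, 0.705, 0.0]
wrist_force: [-0.6, 0.5, 5.4]
finger_gap: 0.0502
grip_force: 51.5
```

{"fn": "jog_arm", "kwargs": {
  "gripper": [0.4,0.4,0.4,0.4,0.4,0.4,0.4,0.4],
  "offset": [
    [0,0,0.5],
    [0,0,1.2],
    [0,0,2],
    [0,0,3],
    [0,0,4],
    [0,0,4.5],
    [0,0,4.5],
    [0,0,4.5]
  ],
  "twist": [0,0,0,0,0,0,0,0]
}}

```text
clock: 20.1
tcp_pos: [0.5129, 0.0032, 0.0332]
orientation: [-0.0, 0.709, 0.705, -0.0]
wrist_force: [0.0, -0.1, -1.5]
finger_gap: 0.0504
grip_force: 51.9
```

{"fn": "jog_arm", "kwargs": {
  "gripper": [0.4,0.4,0.4,0.4,0.4,0.4,0.4,0.4],
  "offset": [
    [0,0,0],
    [0,0,0],
    [0,0,0],
    [0,0,0],
    [0,0,0],
    [0,0,0],
    [0,0,0],
    [0,0,0]
  ],
  "twist": [0,0,0,0,0,0,0,0]
}}

```text
clock: 21.1
tcp_pos: [0.5132, 0.0032, 0.0334]
orientation: [0.0, 0.709, 0.705, 0.0]
wrist_force: [0.2, 0.2, -1.9]
finger_gap: 0.0501
grip_force: 51.9
```

```bash
python3 held.py
```

```text
wrist 21054 z [0.0557 0.1174]
  lid [[ 0.4874 -0.0155  0.1024]
 [ 0.5123  0.0075  0.1103]
 [ 0.5377  0.0286  0.1169]] ((512.6016845703125, 9.699883460998535), 30.80438232421875)
scene 519 z [0.052  0.1166]
  lid [[ 0.4914 -0.0055  0.1025]
 [ 0.5159  0.0151  0.1118]
 [ 0.542   0.0291  0.1164]] ((515.9765014648438, 6.932570457458496), 27.303224563598633)
[0.5132 0.0032 0.0334] 0.05005041232485595 51.940012872219086 F [-0.013   0.261  -1.6507] [array([ 0.1542,  0.2327, -1.919 ]), array([-0.8426, -0.0121, -1.2638]), array([ 0.6494,  0.5626, -1.7692])] [-0.0814 -0.0583  0.0716]
```

{"fn": "jog_arm", "kwargs": {
  "gripper": [0.4,0.4,0.4,0.4,0.4,0.4,0.4,0.4],
  "offset": [
    [-0.3,-0.2,0],
    [-0.55,-0.3,-1],
    [-0.55,-0.3,-2],
    [-0.55,-0.3,-3],
    [-0.55,-0.3,-3.8],
    [-0.55,-0.3,-4.2],
    [-0.55,-0.3,-4.5],
    [-0.55,-0.3,-4.5]
  ],
  "twist": [0,0,0,0,0,0,0,0]
}}

```text
clock: 22.25
tcp_pos: [0.5078, 0.0002, -0.0112]
orientation: [0.0, 0.709, 0.705, 0.0]
wrist_force: [-1.5, -0.6, 1.9]
finger_gap: 0.0502
grip_force: 52.0
```

{"fn": "jog_arm", "kwargs": {
  "gripper": [0.4,0.6,0.7,0.8,0.9,1,1,1],
  "offset": [
    [0,0,0],
    [0,0,0],
    [0,0,0],
    [0,0,0],
    [0,0,0],
    [0,0,0],
    [0,0,0],
    [0,0,0]
  ],
  "twist": [0,0,0,0,0,0,0,0]
}}

```text
clock: 23.25
tcp_pos: [0.5077, 0.0002, -0.0116]
orientation: [0.0, 0.709, 0.705, 0.0]
wrist_force: [-0.4, -0.2, 1.4]
finger_gap: 0.0852
grip_force: 0.0
```

{"fn": "jog_arm", "kwargs": {
  "gripper": [1,1,1,1,1,1,1,1],
  "offset": [
    [0,0,2],
    [0,0,5],
    [0,0,9],
    [0,0,11],
    [0,0,11],
    [0,0,11],
    [0,0,11],
    [0,0,11]
  ],
  "twist": [0,0,0,0,0,0,0,0]
}}

```text
clock: 24.25
tcp_pos: [0.5069, 0.0003, 0.0974]
orientation: [-0.001, 0.709, 0.705, -0.001]
wrist_force: [0.4, -0.4, 0.1]
finger_gap: 0.0855
grip_force: 0.0
```

```bash
python3 look.py
```

```text
[0.5069 0.0003 0.0974]
wrist R lid 4655 [507.3227   0.8533] [507.5074   1.1688] z 0.06584749329055148
   pad ((507.7101745605469, 0.4321333169937134), 40.7478141784668)
top L lid 398 [494.2272 264.5647] [493.4445 264.5703] z 0.06712545694075783
   pad ((494.10931396484375, 264.30224609375), 41.31849670410156)
scene L lid 471 [493.7914 264.3708] [493.2124 264.0887] z 0.06717922429646694
   pad ((493.7720031738281, 264.9621276855469), 40.13875961303711)
scene R lid 364 [507.1443   2.3265] [507.3224   1.2112] z 0.06695133995525715
   pad ((507.43804931640625, 2.647526741027832), 39.845306396484375)
```

{"fn": "jog_arm", "kwargs": {
  "gripper": [1,1,1,1,1,1,1,1],
  "offset": [
    [0,5,2],
    [-0.5,10,2],
    [-1,15,2],
    [-1.3,20,2],
    [-1.3,25,2],
    [-1.3,26.4,1],
    [-1.3,26.4,0],
    [-1.3,26.4,0]
  ],
  "twist": [0,0,0,0,0,0,0,0]
}}

```text
clock: 25.4
tcp_pos: [0.4936, 0.2626, 0.0969]
orientation: [-0.0, 0.71, 0.704, -0.002]
wrist_force: [-0.2, -0.5, -0.2]
finger_gap: 0.0854
grip_force: 0.0
```

{"fn": "jog_arm", "kwargs": {
  "gripper": [1,1,1,1,1,1,1,1],
  "offset": [
    [0,0,0],
    [0,0,-2],
    [0,0,-4],
    [0,0,-6],
    [0,0,-8],
    [0,0,-10],
    [0,0,-11],
    [0,0,-11]
  ],
  "twist": [0,0,0,0,0,0,0,0]
}}

```text
clock: 26.4
tcp_pos: [0.4945, 0.2635, -0.0118]
orientation: [-0.0, 0.71, 0.704, -0.0]
wrist_force: [-0.3, 0.2, -0.2]
finger_gap: 0.0852
grip_force: 0.0
```

{"fn": "jog_arm", "kwargs": {
  "gripper": [0.9,0.8,0.7,0.65,0.6,0.5,0.4,0.4],
  "offset": [
    [0,0,0],
    [0,0,0],
    [0,0,0],
    [0,0,0],
    [0,0,0],
    [0,0,0],
    [0,0,0],
    [0,0,0]
  ],
  "twist": [0,0,0,0,0,0,0,0],
  "squeeze": 60
}}

```text
clock: 27.4
tcp_pos: [0.4944, 0.2643, -0.0111]
orientation: [-0.0, 0.709, 0.705, 0.0]
wrist_force: [-2.0, -0.9, 5.1]
finger_gap: 0.0498
grip_force: 61.5
```

{"fn": "jog_arm", "kwargs": {
  "gripper": [0.4,0.4,0.4,0.4,0.4,0.4,0.4,0.4],
  "offset": [
    [0,0,0.5],
    [0,0,1.2],
    [0,0,2.5],
    [0,0,5],
    [0,0,8],
    [0,0,11],
    [0,0,14],
    [0,0,14]
  ],
  "twist": [0,0,0,0,0,0,0,0]
}}

```text
clock: 28.4
tcp_pos: [0.4968, 0.2649, 0.1315]
orientation: [0.001, 0.709, 0.705, 0.003]
wrist_force: [0.9, 0.2, -6.3]
finger_gap: 0.0497
grip_force: 63.4
```

{"fn": "jog_arm", "kwargs": {
  "gripper": [0.4,0.4,0.4,0.4,0.4,0.4,0.4,0.4],
  "offset": [
    [0,-2,0],
    [0,-6,0],
    [0,-10,0],
    [0,-14.5,0],
    [0,-19,0],
    [0,-23.5,0],
    [0,-28,0],
    [0,-32,0]
  ],
  "twist": [0,0,0,0,0,0,0,0]
}}

```text
clock: 29.4
tcp_pos: [0.4928, -0.0578, 0.1268]
orientation: [-0.001, 0.71, 0.704, -0.001]
wrist_force: [1.2, 0.5, -6.0]
finger_gap: 0.0498
grip_force: 63.4
```

{"fn": "jog_arm", "kwargs": {
  "gripper": [0.4,0.4,0.4,0.4,0.4,0.4,0.4,0.4],
  "offset": [
    [0.5,-4,0],
    [1,-8.5,0],
    [1.5,-13,0],
    [2,-17.5,0],
    [2.5,-21.5,0],
    [2.7,-25,0],
    [2.7,-28,0],
    [2.7,-29.5,0]
  ],
  "twist": [0,0,0,0,0,0,0,0]
}}

```text
clock: 30.4
tcp_pos: [0.5199, -0.3522, 0.1263]
orientation: [-0.002, 0.71, 0.704, -0.0]
wrist_force: [0.7, 0.5, -5.5]
finger_gap: 0.0497
grip_force: 63.4
```

{"fn": "jog_arm", "kwargs": {
  "gripper": [0.4,0.4,0.4,0.4,0.4,0.4,0.4,0.4],
  "offset": [
    [0,-0.3,-0.3],
    [0,-0.3,-0.6],
    [0,-0.3,-1],
    [0,-0.3,-1.3],
    [0,-0.3,-1.3],
    [0,-0.3,-1.3],
    [0,-0.3,-1.3],
    [0,-0.3,-1.3]
  ],
  "twist": [0,0,0,0,0,0,0,0]
}}

```text
clock: 31.4
tcp_pos: [0.5217, -0.3539, 0.1156]
orientation: [0.0, 0.709, 0.705, 0.0]
wrist_force: [1.0, -0.1, -5.2]
finger_gap: 0.0498
grip_force: 63.4
```

```bash
python3 held.py; python3 look.py
python3 - <<'E'
from h import *
c=shot('top');d=shot('scene'); cv2.imwrite('pics/f.png',np.hstack([cv2.resize(c['image'],(400,300)),cv2.resize(d['image'],(400,300))])[...,::-1])
E
```

```text
wrist 24405 z [0.0231 0.1993]
  lid [[ 0.4959 -0.3727  0.1838]
 [ 0.5209 -0.3502  0.1924]
 [ 0.5463 -0.3294  0.1994]] ((521.1342163085938, -348.3536071777344), 30.598405838012695)
top 1101 z [0.0226 0.1976]
  lid [[ 0.4985 -0.3549  0.1908]
 [ 0.5212 -0.3425  0.1941]
 [ 0.5422 -0.3289  0.1991]] ((520.3485717773438, -345.49578857421875), 23.77667236328125)
[ 0.5217 -0.3539  0.1155] 0.04980656931467198 63.4356340393424 F [ 0.7512 -0.1595 -5.4517] [array([ 1.0403, -0.09  , -5.2489]), array([ 1.501 , -0.0205, -6.0303]), array([-0.2878, -0.368 , -5.076 ])] [ 0.0104 -0.0275 -0.0555]
[ 0.5216 -0.3539  0.1155]
   pad ((493.9864501953125, 263.8380126953125), 41.33937072753906)
top R lid 385 [506.9899   1.2194] [507.2142   2.1131] z 0.06737443467613857
   pad ((507.4996643066406, 0.9479907751083374), 41.05843734741211)
   pad ((493.9947509765625, 265.8947448730469), 40.525390625)
scene R lid 336 [506.9672   0.46  ] [506.9285   1.0947] z 0.06707171840227683
   pad ((507.54046630859375, 3.7931180000305176), 40.89515686035156)
```

View pics/f.png

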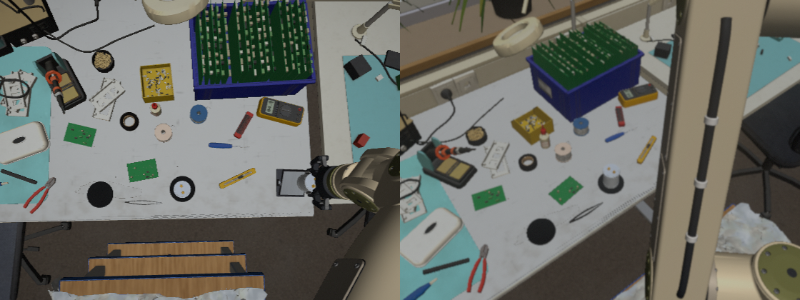

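```bash
python3 -c "
from workcell import env
print(env.get_state()['qvel']); print(env.hand_in())"
```

```text
[ 4.72238522e-04  4.89467793e-04 -9.64779252e-05  5.56278534e-05
  2.08951891e-03 -2.54917699e-05]
the job is handed in; nothing more can be done
None
```

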